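# Unstack, turn and nest a laboratory tote

## Task

The empty tote is stacked on the tote of sample vials. Lift it off, turn it round so that it nests, and nest it in the other empty tote, pressed gently and slowly until it is level and its feet bear on the stops, front and rear. Leave the vials, their tote and everything else on the bench as they are, and do not shove the receiving tote about.

Things in the scene. Friction and masses are not known exactly. Their poses are not given: they have to be found in the camera images.
- tote: Grey stack-and-nest tote, 180 x 130 x 68 mm over the rim, open space over its floor 139 x 79, walls 2.5 thick leaning out 0.12 per mm of height. The empty one, stacked at first; about 0.24 kg (varies). Origin: centre of the underside, z up, x along its length: -x is the front end, cut low in the middle (68 wide, edge 36 high), +x the rear end with a grip bar over a hand slot.
- tote_bar (a point): Centre of the empty tote's grip bar, at (84, 0, 60) mm in the tote. The bar runs along the tote's y, 95 long, 12.3 thick (x), 18 tall, top level with the rim; the slot below it is 76 wide, 16 tall. One finger goes inside, one outside, closing along the tote's x, tips at most 25 below the rim. Held here, far from its middle, the tote tips in the grip when pushed.
- tote_foot (a point): Sole of one of the empty tote's four feet, at (-50, 47, 0) mm in the tote. On each long side two hollow columns stand out of the wall at x = -50 and +20; their closed feet are 16 wide (x), reach to y = 54 and are level with the underside. Same way round, they go down inside the columns of the tote below (nest); half a turn away they stand in pockets in its rim (stack).
- tote_floor (a point): On the empty tote's inner floor at (-15, 0, 3) mm in the tote, midway between its four feet and 65 below the rim: a clear place to press with the closed gripper, straight down. Pressed here, front and rear feet go home together; some 15 nearer the front (-x) makes sure of the front pair.
- store_tote: Grey stack-and-nest tote, 180 x 130 x 68 mm over the rim, open space over its floor 139 x 79, walls 2.5 thick leaning out 0.12 per mm of height. The receiving tote: empty, alone at the left or right place, loose, 0.3 kg. Same frame and parts as tote. Its front faces within 0.75 rad of the way the vial tote's front faces. Nested home: the upper origin is 30 above this one.
- store_bar (a point): Centre of the receiving tote's rear grip bar, at (84, 0, 60) mm in its frame.
- store_wall (a point): Inner face of a long wall of the receiving tote, at (-15, 42, 46) mm in it. Play going in is 5.7 mm each way at first, 1.1 mm when home. These walls bow inward and spring: they grip the upper tote over the last 13 mm. Its weight leaves it some 10 high; 14 to 21 N down at tote_floor takes it home. It stays where pushed; pushed at the bar it goes crooked.
- stops_front: The front pair of hard nesting stops, fixed in the receiving tote's columns: ribs 8 wide whose tops are 30 above the tote's underside, at y = +-46; this origin is on the tote's underside midway between them, at (-50, 0, 0) mm in the tote. Home means that the upper feet rest on both pairs. Measured heights are too rough to press to: feel for the stop.
- stops_rear: The rear pair of stops, alike, at (20, 0, 0) mm in the receiving tote. Pushing down with more than 39 N (45 N on the bench, weights included) damages the totes; arriving fast on the stops jolts them to that too, so press slowly, about 10 mm/s, and stop at about 26 N.
- vial_tote: Grey stack-and-nest tote, 180 x 130 x 68 mm over the rim, open space over its floor 139 x 79, walls 2.5 thick leaning out 0.12 per mm of height. Same frame and parts; holds the vials. The empty tote stands on it half a turn round, feet 5 deep in its rim pockets, origin 63 above this one: lift straight up first. Stands on the bench paper, 2 above the bench.
- vial0: Glass sample vial, 26 diameter, 50 tall with its white screw cap, standing on the floor of the vial tote; origin under its centre.
- vial1: Glass sample vial, 26 diameter, 50 tall with its white screw cap, standing on the floor of the vial tote; origin under its centre.
- vial2: Glass sample vial, 26 diameter, 50 tall with its white screw cap, standing on the floor of the vial tote; origin under its centre.
- vial3: Glass sample vial, 26 diameter, 50 tall with its white screw cap, standing on the floor of the vial tote; origin under its centre.
- bench_paper: White absorbent paper, 440 x 900, 2 thick, fixed on the bench top; origin under its centre. The totes stand on it.
- reagent: Bystander: white bottle with green cap, 60 diameter, 125 tall, at the far edge of the paper.
- washbottle: Bystander: white wash bottle, 62 diameter, 180 tall with its spout, far edge of the paper.
- spatula: Bystander: steel micro spatula, 180 long, 4 thick, lying between the totes.
- spare_vial: Bystander: sample vial, 26 diameter, 50 tall, standing between the totes on the robot's side.
- tip_box: Bystander: yellow pipette tip box, 85 x 120 x 57, far left.
- pen_cup: Bystander: glass cup with pens, 68 diameter, 130 tall with the pens, far right.

How it is judged (in metres and radians):
On the way, in this order (a step that is already met when the one before it is completed fails the run):
1. the empty tote is lifted clear above the vial tote (z of tote in the frame of vial_tote above 0.085 m), for 0.1 s.
2. the empty tote is inside the receiving tote, the same way round (z of tote in the frame of store_tote below 0.055 m and horizontal distance between tote and store_tote below 0.015 m and x of tote_bar in the frame of store_tote above 0.07 m), for 0.1 s.
3. pressed level, its front feet bearing on the front stops (over 0.5 N) (contact force between tote and stops_front above 0.5 N and angle between the z axis of tote and the z axis of store_tote, either way round below 0.015 rad), for 0.03 s.
At the end, for the whole second after the job is handed in: The tote sits the same way round in the receiving tote: underside 27 to 31.5 mm above its underside, centred within 4 mm, level with it within 0.02 rad, at rest; the receiving tote flat; the vial tote upright within 20 mm of its place, its vials upright (z of tote in the frame of store_tote between 0.027 and 0.0315 m and x of tote_bar in the frame of store_tote above 0.079 m and horizontal distance between tote and store_tote below 0.004 m and angle between the z axis of tote and the z axis of store_tote, either way round below 0.02 rad and angle between store_tote's own z axis and vertical below 0.03 rad and linear speed of tote below 0.01 m/s and angle between vial_tote's own z axis and vertical below 0.05 rad and distance of vial_tote from where it was at the start of the episode below 0.02 m and angle between each of vial0, vial1, vial2, vial3's own z axis and vertical below 0.15 rad); the robot touches nothing.
It fails at once if the receiving tote is pressed onto the bench with more than 45 N (contact force between store_tote and bench_paper above 45 N).
It fails at once if the tote presses on a vial (over 3 N) (contact force between tote and vial0 above 3 N or contact force between tote and vial1 above 3 N or contact force between tote and vial2 above 3 N or contact force between tote and vial3 above 3 N).
It fails at once if the vial tote is dragged more than 20 mm or tipped, or a vial is tipped (distance of vial_tote from where it was at the start of the episode above 0.02 m or angle between vial_tote's own z axis and vertical above 0.12 rad or angle between any of vial0, vial1, vial2, vial3's own z axis and vertical above 0.4 rad).
It fails at once if the receiving tote is shoved more than 30 mm (distance of store_tote from where it was at the start of the episode above 0.03 m).
It fails at once if a bystander is moved more than 30 mm (distance of any of reagent, washbottle, spatula, spare_vial, tip_box, pen_cup from where it was at the start of the episode above 0.03 m).
It also fails if it takes over 64 s, if anything falls off the work surface, if the arm or the gripper's body presses on something with over 40 N, if the wrist force passes 120 N, or if a joint passes its speed limit or range.

## Robot

A 7-joint arm with a two-finger parallel gripper is mounted at the origin on the work surface. World frame = base frame: x ahead of the robot, y to its left, z up, the work surface at z = 0. Lengths are in m, angles in degrees, forces in N, time in s.
With the tool pointing down it reaches from about 0.425 to 0.875 m from the base axis. Payload 4.7 kg.
Tool frame: the origin (TCP) lies between the finger pads; the fingertips stand 19 mm ahead of it and the grasp point (between the pads) is the TCP; x points along the fingers, z is the direction in which the jaws open and shut, and the axes are right-handed (so a half turn about x gives the same grasp; the last joint's range is limited). The gripper opens to 87 mm and grips with 3 to 60 N. Pads are 19 mm wide; open, the fingers measure 117 mm over their backs; the gripper's body (75 mm by 190 mm) begins 51 mm behind the grasp point.
Start: joints at [77.699, 18.392, -4.016, 83.108, 1.295, 78.541, -3.26], TCP at [0.147, -0.633, 0.242] pointing down, gripper open.
Joint ranges: [-163.93, 163.93], [-17.29, 119.83], [-79.2, 71.16], [3.27, 140.29], [-89.18, 269.18], [5.43, 117.66], [-154.24, 154.24]. Speed limits (degrees/s): [147.25, 147.25, 180, 180, 180, 180, 180].

## Interface

Orientations are given as a 3x3 rotation matrix whose columns are the frame's x, y, z axes.
In Python, from station import sensors, cams, order gives the robot as it stands.
- The arm moves only by the shell command python3 -m creep 'ROWS' [FORCE]. ROWS is JSON, a list of rows, each a list of 7 numbers: the opening in per cent of the stroke, from 0 (shut) to 100 (fully open), then the shift along the tool's x, y, z in mm, then the turn, a rotation vector about the tool's x, y, z in degrees. A call has 1 to 12 rows; each row is the pose to reach, as a shift and turn from the pose measured when the call began, along the tool's axes at that moment; what a row does not reach only later rows make up. A row lasts 1/8 s, in which the tool goes at most 62.5 mm and 10.7 degrees, less where a joint would pass 70% of its speed; a pose out of reach is approached as far as the arm can. A call with a gripper value outside its range is refused whole. The fingers move at their own pace and stop on an object; FORCE is the grip in N (left out, the last holds). Time passes only in rows, so rows that repeat a pose let the fingers close. It gives the time, the measured TCP pose, the force and the opening at its end, in the units of the state.
- sensors.get_state(): the state, without advancing time (a new reading comes with each control period).
- cams.capture(name): name is "side" or "top"; returns a dict with "image" (384x512x3 uint8, red, green, blue), "z_map" (384x512 float32, m along the optical axis (not along the pixel's ray), 0 where there is no reading), "camera_matrix" (3x3 intrinsics, pixels), "distortion" ([k1, k2, p1, p2, k3] as OpenCV has them; the pictures are not rectified), "R" (3x3) and "t" (3): a world point X has camera coordinates R X + t. Camera axes: x right, y down, z forward; pixel columns grow to the right and rows downward; lengths in m; the calibration is good to about 2 mm. A picture is of the moment at which its call begins.
- order.finish_job(): hands the job in, once; it reports no verdict.
The state is a dict: "time": time; "joint_pos": joint angles; "dq": joint speeds; "joint_efforts": joint torques, N m; "position": TCP position; "tcp_rot": TCP orientation; "wrist_force": force on the tool from outside, world axes, zero at the start; "torque": the same for the moment, N m; "width": finger opening in m.
Only numpy, scipy, OpenCV 4.12 (cv2) and the standard library are available. Lean on these libraries where they do the work, as an engineer would, in place of code of your own. Each camera call takes 0.05 s, during which the arm holds its last target. There are 200 camera calls.

## Working session

There is one attempt and no reset: what is moved stays moved. The work goes in short steps, Python scripts to look and compute and a shell command to move; the robot and the scene stay as the last step left them, time stands still between calls to the robot, and variables do not carry over. Pictures are saved under pics/ and viewed, about 8 in all and at most 12, crops included, and the job is handed in when it is done.

```bash
ls; mkdir -p pics; cat > h.py <<'E'
import numpy as np, cv2
from station import sensors, cams, order
def cap(name, fn=None):
    c=cams.capture(name)
    np.savez('last_%s.npz'%name, **{k:np.asarray(v) for k,v in c.items()})
    if fn: cv2.imwrite('pics/'+fn, c['image'][:,:,::-1])
    return c
def load(name): return dict(np.load('last_%s.npz'%name))
def cloud(c):
    h,w=c['z_map'].shape
    u,v=np.meshgrid(np.arange(w),np.arange(h))
    p=cv2.undistortPoints(np.stack([u,v],-1).reshape(-1,1,2).astype(np.float64),c['camera_matrix'],c['distortion']).reshape(h,w,2)
    z=c['z_map'][...,None].astype(float)
    X=np.concatenate([p*z,z],-1)
    W=(X-c['t'])@c['R']
    W[c['z_map']<=0]=np.nan
    return W
def pix(c,P):
    return cv2.projectPoints(np.asarray(P,float).reshape(-1,1,3),cv2.Rodrigues(c['R'])[0],c['t'],c['camera_matrix'],c['distortion'])[0].reshape(-1,2)
E
python3 - <<'E'
from h import *
a=cap('top');b=cap('side')
im=np.vstack([a['image'],b['image']])
cv2.imwrite('pics/a.png',cv2.resize(a['image'],(800,600),interpolation=cv2.INTER_CUBIC)[:,:,::-1])
cv2.imwrite('pics/b.png',cv2.resize(b['image'],(800,600),interpolation=cv2.INTER_CUBIC)[:,:,::-1])
s=sensors.get_state(); print(s)
for c in (a,b): print(-c['R'].T@c['t'],c['R'])
E
```

```text
pics
{'time': 0.1, 'joint_pos': array([77.69850859, 18.43585986, -4.01864358, 83.16845279,  1.29649044,
       78.54138393, -3.26074816]), 'dq': array([-0.0733285 , -0.19456235,  0.02673766, -0.1774346 ,  0.06526517,
       -0.09752014,  0.07718854]), 'joint_efforts': array([ 7.85906559e-04, -4.92570913e+01, -4.05835602e-01, -3.13398778e+01,
       -6.43277331e-02,  3.94712971e-02,  6.31667535e-05]), 'position': array([ 0.14729731, -0.63260707,  0.24055469]), 'tcp_rot': array([[-4.99082269e-04,  9.73922113e-01,  2.26882059e-01],
       [ 1.68235067e-03,  2.26882584e-01, -9.73920665e-01],
       [-9.99998460e-01, -1.04371352e-04, -1.75171159e-03]]), 'wrist_force': array([ 0.70103845, -0.36970731,  0.18371597]), 'torque': array([ 0.0316868 , -0.00563184, -0.00091893]), 'width': 0.08646721453599591}
[0.27490755 0.02317372 1.44715505] [[-0.05961267 -0.99821332 -0.00406087]
 [-0.97442519  0.05907407 -0.21680823]
 [ 0.21666075 -0.0089675  -0.97620577]]
[0.2292065  0.55671106 0.84413164] [[-0.84596268 -0.53311013  0.01186328]
 [-0.41386152  0.64237985 -0.64503238]
 [ 0.33625256 -0.55058308 -0.76406315]]
```

View pics/a.png

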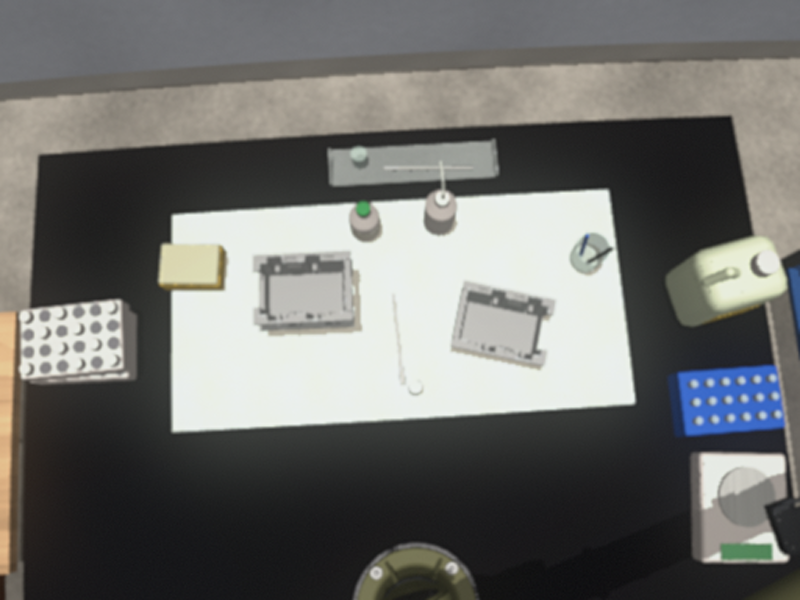

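View pics/b.png

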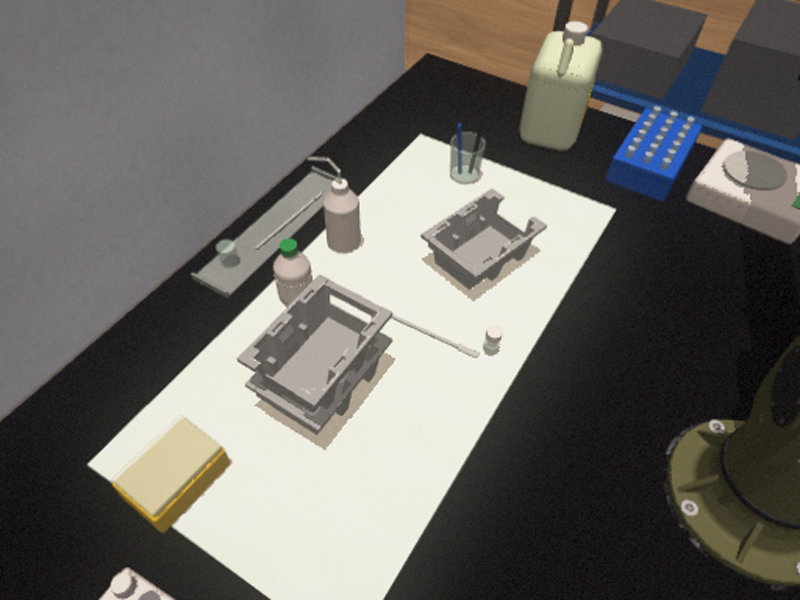

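The top view shows the stacked pair at the left (≈305,290) with the bar end to the right, and the receiving tote at (≈503,323) with its low-cut front on the right. The side view confirms the bar and slot at (355,310) and the store's front cut at (515,220).

```bash
cat > fit.py <<'E'
from h import *
def rim(c,zr,box,tol=0.006):
    W=cloud(c); m=(abs(W[...,2]-zr)<tol)&(W[...,0]>box[0])&(W[...,0]<box[1])&(W[...,1]>box[2])&(W[...,1]<box[3])
    n,l,st,_=cv2.connectedComponentsWithStats(m.astype(np.uint8),connectivity=8)
    P=W[m]
    r=cv2.minAreaRect((P[:,:2]*1000).astype(np.float32))
    return P,r
if __name__=='__main__':
    T=load('top');S=load('side')
    for nm,c in(('top',T),('side',S)):
        W=cloud(c)
        for (u,v) in ((305,290),(503,323)) if nm=='top' else ((320,365),(490,250)):
            p=W[int(v*.64),int(u*.64)]; print(nm,p)
        for zr,box in((.133,(.3,.75,.05,.4)),(.070,(.3,.75,-.4,-.05))):
            P,r=rim(c,zr,box); print(nm,zr,len(P),r,np.median(P[:,2]))
    W=cloud(S)
    H=np.zeros((400,700),np.uint8)   # orthographic map, both clouds, 1mm/px: row = x from .35, col: y from .35 down
    for c in(T,S):
        P=cloud(c).reshape(-1,3);P=P[np.isfinite(P[:,0])]
        i=((P[:,0]-.35)*1000).astype(int);j=((.35-P[:,1])*1000).astype(int)
        k=(i>=0)&(i<400)&(j>=0)&(j<700)
        np.maximum.at(H,(399-i[k],j[k]),np.clip(P[k,2]*1500+20,0,255).astype(np.uint8))
    cv2.imwrite('pics/h.png',H)
E
python3 fit.py
```

```text
top [0.599392   0.1744879  0.07087851]
top [ 0.52485216 -0.20278716  0.00686375]
top 0.133 870 ((636.8914184570312, 157.729248046875), (212.62503051757812, 223.82814025878906), 89.08090209960938) 0.13339629538404021
top 0.07 836 ((575.8262939453125, -208.82046508789062), (348.94488525390625, 269.19354248046875), 79.6777114868164) 0.07063997289778545
side [0.5880151  0.1795951  0.06822952]
side [ 0.5048882  -0.21628992  0.00463075]
side 0.133 1408 ((634.9773559570312, 157.76177978515625), (210.0872039794922, 224.3174591064453), 88.91806030273438) 0.13209871129728662
side 0.07 976 ((578.3248901367188, -206.1431427001953), (357.4290466308594, 271.1124267578125), 77.40193939208984) 0.06891412617836432
```

View pics/h.png

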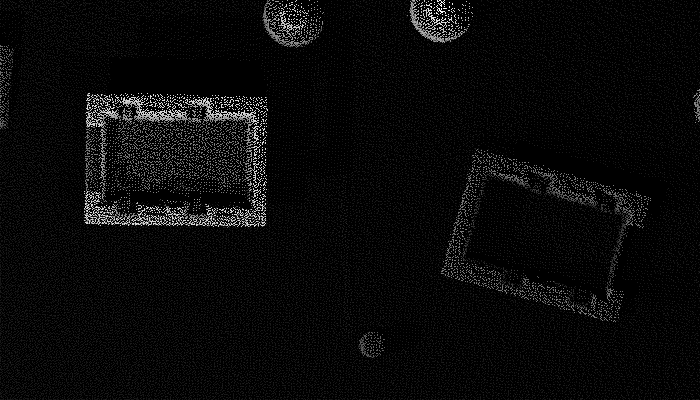

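The height map shows the upper rim spanning columns 85–267, rows 94–226, with bar end right (open front left). The store rim has its front gap at right (≈625,260) and is rotated about 16°. I'll refit with tighter boxes.

```bash
cat > fit2.py <<'E'
from fit import *
B={'tote':(.133,(.50,.68,.06,.28)),'store':(.070,(.40,.625,-.32,-.08))}
def fit(nm,cs,flip,zr=None,box=None,tol=.006):
    z,b=B.get(nm,(zr,box)); z=zr or z; b=box or b
    out=[]
    for c in cs:
        P,r=rim(c,z,b,tol); (cx,cy),(w,h),a=r
        th=np.radians(a if w>h else a+90)
        d=np.array([np.cos(th),np.sin(th)])
        if d[1]*flip<0: d=-d
        yaw=np.degrees(np.arctan2(d[1],d[0])); out.append((cx,cy,yaw,max(w,h),min(w,h),np.median(P[:,2])*1000))
    return np.array(out)
if __name__=='__main__':
    np.set_printoptions(precision=2,suppress=True)
    cs=[load('top'),load('side')]
    for nm,f in(('tote',-1),('store',1)):
        o=fit(nm,cs,f);m=o.mean(0);print(nm,o)
        y=np.radians(m[2]);print(' bar',m[:2]+84*np.array([np.cos(y),np.sin(y)]))
    s=sensors.get_state();print(s['position'],s['tcp_rot'],s['joint_pos'])
E
python3 fit2.py
```

```text
tote [[590.13 174.08 -90.71 181.7  129.6  133.6 ]
 [590.03 173.77 -90.58 180.77 132.52 132.15]]
 bar [589.14  89.93]
store [[ 514.7  -196.91   74.16  182.    132.16   70.61]
 [ 514.34 -194.96   74.52  182.31  133.67   68.85]]
 bar [ 537.19 -115.05]
[ 0.15 -0.63  0.24] [[-0.    0.97  0.23]
 [ 0.    0.23 -0.97]
 [-1.   -0.   -0.  ]] [77.7  18.44 -4.02 83.17  1.3  78.54 -3.26]
```

```bash
cat > rel.py <<'E'
import sys
from h import *
from scipy.spatial.transform import Rotation as Ro
def go(x,y,z,yaw,s=None):
    s=s or sensors.get_state();R=s['tcp_rot'];a=np.radians(yaw)
    zt=np.array([np.cos(a),np.sin(a),0]);xt=np.array([0,0,-1.])
    T=np.c_[xt,np.cross(zt,xt),zt]
    sh=R.T@(np.array([x,y,z])-s['position']*1000)
    rv=np.degrees(Ro.from_matrix(R.T@T).as_rotvec())
    return np.r_[sh,rv]
if __name__=='__main__':
    np.set_printoptions(precision=2,suppress=True)
    s=sensors.get_state();print('t',s['time'],'p',s['position']*1000,'yaw',np.degrees(np.arctan2(s['tcp_rot'][1,2],s['tcp_rot'][0,2])),'F',s['wrist_force'],'M',s['torque'],'w',s['width'],'j7',s['joint_pos'][6])
    for a in sys.argv[1:]: print(a,go(*map(float,a.split(','))))
E
python3 rel.py 470,-300,260,-90.65 589.1,89.9,240,-90.65 589.1,89.9,128,-90.65
```

```text
t 0.1 p [ 147.3  -632.61  240.55] yaw -76.88640477173499 F [ 0.7  -0.37  0.18] M [ 0.03 -0.01 -0.  ] w 0.08646721453599591 j7 -3.260748156781761
470,-300,260,-90.65 [ -19.05  389.75 -250.75   13.76   -0.1     0.02]
589.1,89.9,240,-90.65 [   1.55  594.21 -603.43   13.76   -0.1     0.02]
589.1,89.9,128,-90.65 [ 113.55  594.22 -603.23   13.76   -0.1     0.02]
```

```bash
python3 -m creep '[[60,-20,390,-250,5,0,0],[60,-20,390,-250,10,0,0],[60,-20,390,-250,13.8,0,0],[60,-20,390,-250,13.8,0,0],[60,-20,390,-250,13.8,0,0],[60,-20,390,-250,13.8,0,0],[60,-20,390,-250,13.8,0,0],[60,0,594,-603,13.8,0,0],[60,0,594,-603,13.8,0,0],[60,0,594,-603,13.8,0,0],[60,0,594,-603,13.8,0,0],[60,0,594,-603,13.8,0,0]]'; python3 rel.py 589.1,89.9,240,-90.65 589.1,89.9,128,-90.65
```

```text
time: 1.6
position: [0.5513, -0.0218, 0.2463]
tcp_rot: [[-0.001, 1.0, -0.013], [0.001, -0.013, -1.0], [-1.0, -0.001, -0.001]]
wrist_force: [0.5, -0.2, 0.6]
width: 0.0521
t 1.6 p [551.32 -21.82 246.35] yaw -90.71776561200778 F [ 0.53 -0.23  0.61] M [-0.09 -0.12  0.  ] w 0.052086656061651304 j7 -95.04398744909017
589.1,89.9,240,-90.65 [   6.46   36.38 -112.18   -0.07   -0.07    0.03]
589.1,89.9,128,-90.65 [ 118.46   36.44 -112.04   -0.07   -0.07    0.03]
```

```bash
python3 -m creep '[[60,6,36,-112,0,0,0],[60,6,36.4,-112,0,0,0],[60,30,36.4,-112,0,0,0],[60,60,36.4,-112,0,0,0],[60,75,36.4,-112,0,0,0],[60,75,36.4,-112,0,0,0]]'; python3 - <<'E'
from h import *
c=cap('side');d=cap('top')
a=c['image'][150:300,130:290];b=d['image'][130:250,130:290]
im=np.vstack([cv2.resize(a,None,fx=3,fy=2.2,interpolation=2),cv2.resize(b,None,fx=3,fy=2.2,interpolation=2)])
cv2.imwrite('pics/c.png',im[:,:,::-1])
E
python3 rel.py 589.1,89.9,128,-90.65
```

```text
time: 2.35
position: [0.5883, 0.0894, 0.1704]
tcp_rot: [[-0.003, 1.0, -0.013], [0.001, -0.013, -1.0], [-1.0, -0.003, -0.001]]
wrist_force: [0.1, 0.4, 0.6]
width: 0.0523
t 2.45 p [589.6   89.76 172.36] yaw -90.73545121741864 F [0.58 0.11 0.67] M [-0.   -0.    0.04] w 0.05214708802933102 j7 -110.58518197691642
589.1,89.9,128,-90.65 [44.36 -0.53 -0.07 -0.09 -0.08 -0.04]
```

View pics/c.png

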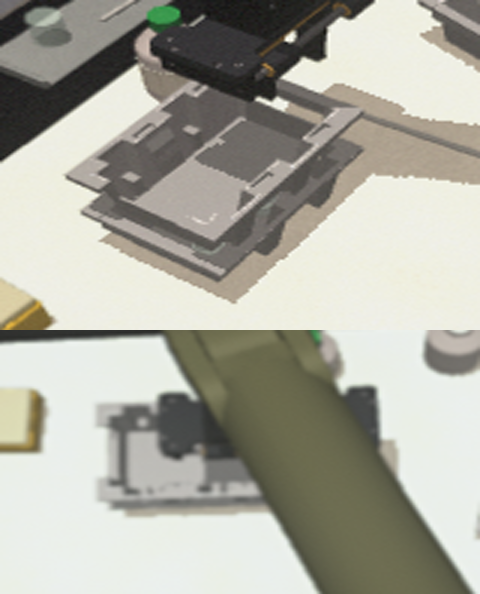

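The side crop shows the gripper straddling the bar end of the top tote, jaws along the tote's length. I'll descend and grip.

```bash
python3 -m creep '[[60,20,-0.5,0,0,0,0],[60,36,-0.5,0,0,0,0],[60,44,-0.5,0,0,0,0],[60,44.5,-0.5,0,0,0,0],[60,44.5,-0.5,0,0,0,0],[0,44.5,-0.5,0,0,0,0],[0,44.5,-0.5,0,0,0,0],[0,44.5,-0.5,0,0,0,0],[0,44.5,-0.5,0,0,0,0],[0,44.5,-0.5,0,0,0,0],[0,44.5,-0.5,0,0,0,0]]' 50; python3 rel.py 589.1,89.9,128,-90.65
```

```text
time: 3.82
position: [0.5892, 0.0896, 0.1279]
tcp_rot: [[0.001, 1.0, -0.013], [0.001, -0.013, -1.0], [-1.0, 0.001, -0.001]]
wrist_force: [-0.3, -1.6, 1.0]
width: 0.0113
t 3.825 p [589.16  89.61 127.9 ] yaw -90.75243255801767 F [-0.35 -1.56  0.99] M [-0.14  0.02 -0.01] w 0.011331341736537038 j7 -111.83533779656509
589.1,89.9,128,-90.65 [-0.1  -0.06 -0.29 -0.1  -0.07 -0.04]
```

```bash
python3 -m creep '[[0,-2,0,0,0,0,0],[0,-4,0,0,0,0,0],[0,-7,0,0,0,0,0],[0,-11,0,0,0,0,0],[0,-16,0,0,0,0,0],[0,-22,0,0,0,0,0],[0,-30,0,0,0,0,0],[0,-38,0,0,0,0,0],[0,-46,0,0,0,0,0],[0,-50,0,0,0,0,0],[0,-50,0,0,0,0,0]]'; python3 - <<'E'
from h import *
c=cap('side')
cv2.imwrite('pics/d.png',cv2.resize(c['image'][110:320,110:320],None,fx=2.8,fy=2.8,interpolation=2)[:,:,::-1])
E
python3 rel.py
```

```text
time: 5.2
position: [0.5893, 0.0896, 0.1783]
tcp_rot: [[0.001, 1.0, -0.013], [0.001, -0.013, -1.0], [-1.0, 0.001, -0.001]]
wrist_force: [-0.1, 0.9, -2.3]
width: 0.0118
t 5.25 p [589.08  89.5  177.89] yaw -90.74937046225227 F [-0.2  -0.16 -3.35] M [-0.19 -0.01 -0.03] w 0.011480678743719294 j7 -110.43909712838361
```

View pics/d.png

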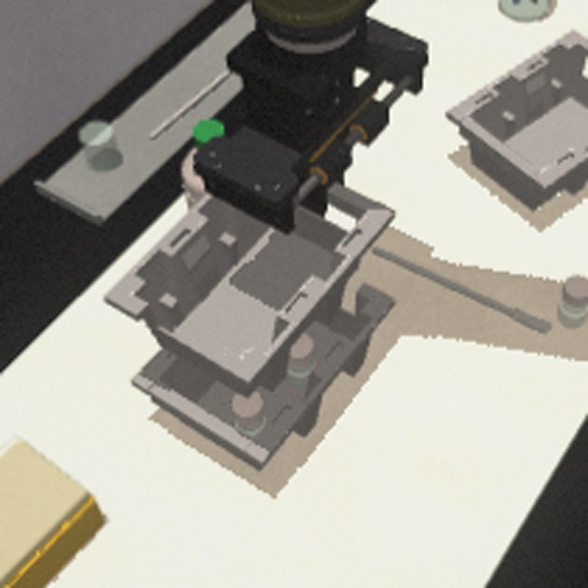

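The tote is held near level, vials standing undisturbed in the lower tote (≈300,355 and 248,410). I'll raise it and measure its pose in the hand.

```bash
python3 -m creep '[[0,-15,0,0,0,0,0],[0,-35,0,0,0,0,0],[0,-55,0,0,0,0,0],[0,-72,0,0,0,0,0],[0,-82,0,0,0,0,0],[0,-85,0,0,0,0,0],[0,-85,0,0,0,0,0]]'; cat > held.py <<'E'
from fit2 import *
from scipy.optimize import least_squares
def held(c,box,zr,flip):
    # plane through rim points near zr, robust, then rect
    W=cloud(c).reshape(-1,3)*1000; 
    m=(abs(W[:,2]-zr)<14)&(W[:,0]>box[0])&(W[:,0]<box[1])&(W[:,1]>box[2])&(W[:,1]<box[3]); P=W[m]
    pl=None; rng=np.random.default_rng(0);best=0
    for _ in range(500):
        q=P[rng.choice(len(P),3,False)]; n=np.cross(q[1]-q[0],q[2]-q[0]); 
        if np.linalg.norm(n)<500: continue
        n/=np.linalg.norm(n); n*=np.sign(n[2])
        if n[2]<.97: continue
        k=abs((P-q[0])@n)<2.0
        if k.sum()>best: best=k.sum();pl=k
    Q=P[pl]; c0=Q.mean(0); n=np.linalg.svd(Q-c0,full_matrices=False)[2][2]; n*=np.sign(n[2])
    (cx,cy),(w,h),a=cv2.minAreaRect(Q[:,:2].astype(np.float32))
    th=np.radians(a if w>h else a+90);d=np.array([np.cos(th),np.sin(th)])
    if d[1]*flip<0:d=-d
    zc=c0[2]-(n[0]*(cx-c0[0])+n[1]*(cy-c0[1]))/n[2]
    print('n',len(Q),'c',np.round([cx,cy,zc],1),'yaw %.2f'%np.degrees(np.arctan2(d[1],d[0])),'size %.1f %.1f'%(max(w,h),min(w,h)),'tilt along x %.2f deg, y %.2f'%(np.degrees(n[:2]@d),np.degrees(n[:2]@[-d[1],d[0]])))
    return Q
E
python3 rel.py; python3 - <<'E'
from held import *
s=sensors.get_state();x,y,z=s['position']*1000
for n in('side','top'):
    c=cap(n);held(c,(490,690,40,290),z+6,-1)
E
```

```text
time: 6.12
position: [0.5888, 0.0893, 0.2625]
tcp_rot: [[-0.0, 1.0, -0.013], [0.001, -0.013, -1.0], [-1.0, -0.0, -0.001]]
wrist_force: [-0.2, -0.4, -3.5]
width: 0.012
t 6.125 p [588.82  89.31 262.51] yaw -90.75278013039552 F [-0.17 -0.4  -3.46] M [-0.13  0.02  0.04] w 0.01199737438416637 j7 -108.75793932436457
n 1058 c [589.8 171.5 266.3] yaw -90.88 size 185.1 132.0 tilt along x -0.17 deg, y 0.09
n 286 c [590.1 190.  267.8] yaw -90.73 size 145.7 129.3 tilt along x -0.77 deg, y 0.60
```

```bash
python3 -m creep '[[0,0,-1,3,-3,0,0],[0,0,-3,10,-9,0,0],[0,0,-6,20,-16,0,0],[0,0,-8,30,-24,0,0],[0,0,-11,42,-32,0,0],[0,0,-14,54,-40,0,0],[0,0,-17,66,-48,0,0],[0,0,-20,78,-56,0,0],[0,0,-23,90,-64,0,0],[0,0,-26,102,-72,0,0],[0,0,-28,110,-78,0,0],[0,0,-29,112,-80,0,0]]'; python3 rel.py 537.2,-115,262,74.3
```

```text
time: 7.72
position: [0.5579, -0.0232, 0.2613]
tcp_rot: [[-0.001, 0.186, 0.983], [0.001, 0.983, -0.186], [-1.0, 0.001, -0.002]]
wrist_force: [-0.2, -0.7, -2.5]
width: 0.0121
t 7.725 p [557.92 -23.2  261.34] yaw -10.726519013956697 F [-0.19 -0.66 -2.52] M [-0.02 -0.24 -0.02] w 0.012050768549930264 j7 -16.807419756934483
537.2,-115,262,74.3 [ -0.73 -94.05  -3.28 -85.03  -0.04  -0.11]
```

```bash
python3 -m creep '[[0,0,-3,0,-3,0,0],[0,0,-10,0,-9,0,0],[0,0,-20,-1,-17,0,0],[0,0,-30,-1,-26,0,0],[0,0,-40,-1,-35,0,0],[0,0,-50,-2,-44,0,0],[0,0,-60,-2,-53,0,0],[0,0,-70,-3,-62,0,0],[0,0,-80,-3,-71,0,0],[0,0,-88,-3,-78,0,0],[0,0,-93,-3,-83,0,0],[0,0,-94,-3,-85,0,0]]';python3 -m creep '[[0,0,0,0,0,0,0],[0,0,0,0,0,0,0]]' >/dev/null;  python3 rel.py 537.2,-115,262,74.3; python3 - <<'E'
from held import *
s=sensors.get_state();x,y,z=s['position']*1000
c=cap('side');cap('top')
held(c,(390,660,-320,-60),z+6,1)
print(fit('store',[c],1))
cv2.imwrite('pics/e.png',cv2.resize(c['image'][60:230,220:400],None,fx=3.2,fy=3.2,interpolation=2)[:,:,::-1])
E
```

```text
time: 9.22
position: [0.5372, -0.1153, 0.2607]
tcp_rot: [[-0.002, -0.963, 0.271], [0.002, 0.271, 0.963], [-1.0, 0.003, 0.001]]
wrist_force: [-0.6, 0.5, -2.5]
width: 0.0118
t 9.475 p [ 537.16 -114.87  260.56] yaw 74.25403785068531 F [ 0.18  0.86 -1.82] M [ 0.24 -0.2   0.  ] w 0.011949147423436434 j7 77.48509520454184
537.2,-115,262,74.3 [-1.44 -0.07 -0.11 -0.05  0.09 -0.17]
n 437 c [ 474.4 -173.3  264.4] yaw 54.31 size 204.3 91.1 tilt along x 0.00 deg, y -0.04
[[ 513.59661865 -194.87464905   73.88745117  181.44833374  132.47523499
    68.80551095]]
```

View pics/e.png

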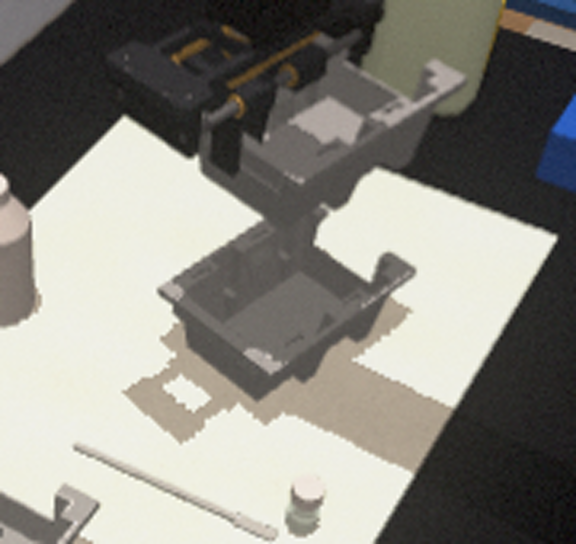

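The held tote is over the store, same way round (both low fronts at right, (430,85) and (395,270)), level. I'll lower it to just above the rim.

```bash
python3 -m creep '[[0,10,0,0,0,0,0],[0,25,0,0,0,0,0],[0,42,0,0,0,0,0],[0,60,0,0,0,0,0],[0,78,0,0,0,0,0],[0,94,0,0,0,0,0],[0,106,0,0,0,0,0],[0,113,0,0,0,0,0],[0,116,0,0,0,0,0],[0,116,0,0,0,0,0]]';python3 rel.py 537.2,-115,145,74.3 ; python3 - <<'E'
from held import *
s=sensors.get_state();x,y,z=s['position']*1000
c=cap('side');d=cap('top')
for q in(c,d): held(q,(390,640,-320,-80),z+6,1)
print(fit('store',[c,d],1))
cv2.imwrite('pics/f.png',np.vstack([cv2.resize(c['image'][80:200,240:380],None,fx=3.5,fy=2.5,interpolation=2),cv2.resize(d['image'][160:250,270:370],(490,290),interpolation=2)])[:,:,::-1])
E
```

```text
time: 10.82
position: [0.5372, -0.1147, 0.1449]
tcp_rot: [[-0.002, -0.963, 0.271], [0.002, 0.271, 0.963], [-1.0, 0.002, 0.001]]
wrist_force: [0.2, 0.4, -2.2]
width: 0.012
t 10.825 p [ 537.2  -114.69  144.9 ] yaw 74.27558469352635 F [ 0.21  0.38 -2.21] M [ 0.25 -0.19 -0.03] w 0.011977288536552843 j7 73.54053031191236
537.2,-115,145,74.3 [-0.1  -0.09 -0.3  -0.02  0.08 -0.13]
n 359 c [ 470.1 -172.7  148.5] yaw 60.94 size 201.4 67.8 tilt along x -0.39 deg, y -0.16
n 161 c [ 514.3 -194.   149.8] yaw 74.16 size 178.9 128.4 tilt along x -0.01 deg, y 0.05
[[ 513.20361328 -195.33575439   74.23468781  183.26878357  131.05818176
    68.91064069]
 [ 506.62139893 -194.51095581   75.00769806  182.71166992  112.22997284
    70.24196499]]
```

View pics/f.png

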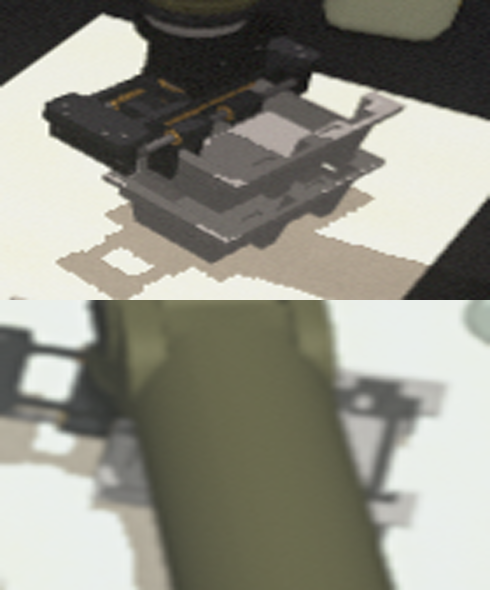

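The tote hangs level, aligned above the store rim. I'm descending slowly with a 1 mm forward trim and watching the force.

```bash
python3 -m creep '[[0,3,0,-1,0,0,0],[0,6,0,-1,0,0,0],[0,9,0,-1,0,0,0],[0,12,0,-1,0,0,0],[0,15,0,-1,0,0,0],[0,18,0,-1,0,0,0],[0,20,0,-1,0,0,0],[0,20,0,-1,0,0,0]]';python3 rel.py 537.2,-116,145,74.3; python3 -m creep '[[0,2,0,0,0,0,0],[0,4,0,0,0,0,0],[0,6,0,0,0,0,0],[0,8,0,0,0,0,0],[0,9,0,0,0,0,0],[0,9,0,0,0,0,0]]'; python3 rel.py 537.2,-116,110,74.3
```

```text
time: 11.92
position: [0.537, -0.1157, 0.125]
tcp_rot: [[-0.002, -0.963, 0.271], [0.002, 0.271, 0.963], [-1.0, 0.002, 0.001]]
wrist_force: [-0.4, 0.4, -2.5]
width: 0.0118
t 11.925 p [ 536.98 -115.65  125.04] yaw 74.27415390597658 F [-0.37  0.42 -2.46] M [ 0.23 -0.21  0.02] w 0.011818443877388993 j7 72.74245165467018
537.2,-116,145,74.3 [-19.96  -0.27  -0.25  -0.03   0.08  -0.11]
time: 12.68
position: [0.5369, -0.1156, 0.1159]
tcp_rot: [[-0.002, -0.963, 0.271], [0.002, 0.271, 0.963], [-1.0, 0.002, 0.001]]
wrist_force: [-0.0, 0.3, -2.6]
width: 0.0116
t 12.675 p [ 536.9  -115.56  115.93] yaw 74.27882751906576 F [-0.05  0.31 -2.57] M [ 0.29 -0.22 -0.05] w 0.01155907836468583 j7 72.31117051704467
537.2,-116,110,74.3 [ 5.92 -0.42 -0.35 -0.02  0.08 -0.13]
```

```bash
python3 -m creep '[[0,1.5,0,0,0,0,0],[0,3,0,0,0,0,0],[0,4.5,0,0,0,0,0],[0,6,0,0,0,0,0],[0,7,0,0,0,0,0],[0,7,0,0,0,0,0]]'; python3 rel.py; python3 -m creep '[[0,1,0,0,0,0,0],[0,2,0,0,0,0,0],[0,2,0,0,0,0,0]]'; python3 rel.py
```

```text
time: 13.42
position: [0.5368, -0.1156, 0.1088]
tcp_rot: [[-0.002, -0.963, 0.271], [0.002, 0.271, 0.963], [-1.0, 0.002, 0.001]]
wrist_force: [-0.3, 0.2, -2.2]
width: 0.0119
t 13.425 p [ 536.8  -115.6   108.84] yaw 74.27511482405394 F [-0.29  0.19 -2.24] M [ 0.26 -0.18 -0.04] w 0.011947143786458218 j7 71.9661046759851
time: 13.8
position: [0.5369, -0.1156, 0.107]
tcp_rot: [[-0.002, -0.963, 0.271], [0.002, 0.271, 0.963], [-1.0, 0.002, 0.001]]
wrist_force: [-0.9, 0.7, -0.8]
width: 0.012
t 13.8 p [ 536.87 -115.63  106.95] yaw 74.27564931022145 F [-0.91  0.73 -0.76] M [ 0.18 -0.09 -0.05] w 0.012005131093421231 j7 71.86451436899125
```

```bash
python3 -m creep '[[55,0,0,0,0,0,0],[55,0,0,0,0,0,0],[55,0,0,0,0,0,0],[55,0,0,0,0,0,0],[55,0,0,0,0,0,0],[55,-15,0,0,0,0,0],[55,-50,0,0,0,0,0],[55,-95,0,0,0,0,0],[55,-140,0,0,0,0,0],[0,-150,0,0,0,0,0],[0,-150,0,0,0,0,0]]' 20; python3 rel.py; python3 - <<'E'
from held import *
c=cap('side');d=cap('top')
for q in(c,d): held(q,(400,620,-320,-80),110,1)
cv2.imwrite('pics/g.png',np.vstack([cv2.resize(c['image'][80:200,240:380],None,fx=3.5,fy=2.5,interpolation=2),cv2.resize(d['image'][160:250,270:370],(490,290),interpolation=2)])[:,:,::-1])
E
```

```text
time: 15.18
position: [0.5375, -0.1159, 0.2579]
tcp_rot: [[-0.0, -0.963, 0.271], [0.001, 0.271, 0.963], [-1.0, 0.001, 0.001]]
wrist_force: [0.0, -0.3, -0.7]
width: 0.035
t 15.175 p [ 537.46 -115.89  257.85] yaw 74.2823609631597 F [ 0.05 -0.3  -0.69] M [ 0.09 -0.14 -0.07] w 0.034989682124205196 j7 77.4795475049629
n 621 c [ 515.5 -191.4  109.4] yaw 74.61 size 182.0 132.1 tilt along x 3.29 deg, y -0.23
n 154 c [ 515.9 -192.1  111.7] yaw 78.14 size 186.5 122.6 tilt along x 2.87 deg, y 0.36
```

View pics/g.png

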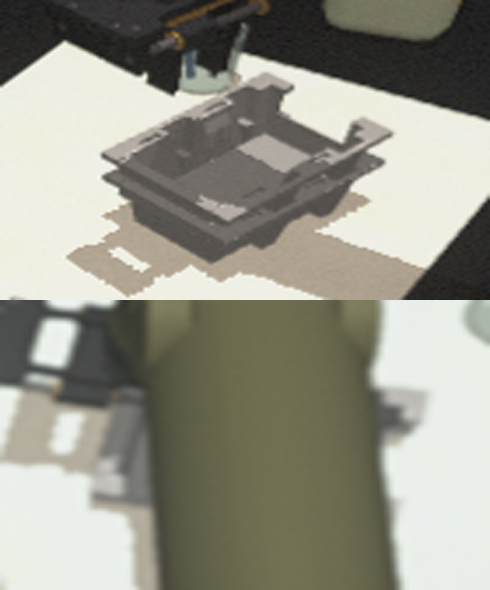

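The tote sits in the store, rear low and front high by about 3°, as expected, so I'll press forward of tote_floor. I'll turn the gripper 90° so its long body lies across the tote and clears the raised front.

```bash
python3 rel.py 507.6,-219.8,150,-15.7 507.6,-219.8,80,-15.7
```

```text
t 15.275 p [ 536.42 -115.87  255.86] yaw 74.27946584794715 F [-0.68 -0.22 -0.41] M [ 0.13 -0.13  0.  ] w 0.027173662271395328 j7 77.47373168442233
507.6,-219.8,150,-15.7 [ 105.73   -0.85 -107.97   89.98   -0.13   -0.24]
507.6,-219.8,80,-15.7 [ 175.73   -1.13 -108.05   89.98   -0.13   -0.24]
```

```bash
python3 -m creep '[[0,0,0,-12,10,0,0],[0,0,0,-24,20,0,0],[0,0,0,-36,30,0,0],[0,0,0,-48,40,0,0],[0,0,0,-60,50,0,0],[0,10,0,-72,60,0,0],[0,30,0,-84,70,0,0],[0,60,-0.8,-96,80,0,0],[0,85,-0.8,-108,90,0,0],[0,105,-0.8,-108,90,0,0],[0,105,-0.8,-108,90,0,0]]';python3 rel.py 507.6,-219.8,80,-15.7
```

```text
time: 16.65
position: [0.5054, -0.219, 0.1477]
tcp_rot: [[-0.009, 0.271, 0.963], [0.006, 0.963, -0.271], [-1.0, 0.003, -0.01]]
wrist_force: [0.5, 0.4, 0.6]
width: 0.0006
t 16.65 p [ 505.38 -218.99  147.7 ] yaw -15.707476756065022 F [0.46 0.4  0.57] M [-0.04 -0.09 -0.01] w 0.0006048925670393612 j7 -1.881529078787075
507.6,-219.8,80,-15.7 [67.67 -0.37  3.04 -0.01 -0.58 -0.17]
```

```bash
python3 -m creep '[[0,15,0,2.5,0,-0.5,0],[0,35,0,3,0,-0.5,0],[0,55,0,3,0,-0.5,0],[0,65,0,3,0,-0.5,0],[0,68,-0.4,3,0,-0.5,0],[0,68,-0.4,3,0,-0.5,0]]';python3 rel.py 507.6,-219.8,70,-15.7;  python3 -m creep '[[0,1.2,0,0,0,0,0],[0,2.4,0,0,0,0,0],[0,3.6,0,0,0,0,0],[0,4.8,0,0,0,0,0],[0,6,0,0,0,0,0],[0,7.2,0,0,0,0,0],[0,8.4,0,0,0,0,0],[0,9.6,0,0,0,0,0],[0,10.8,0,0,0,0,0]]';python3 rel.py 507.6,-219.8,68,-15.7
```

```text
time: 17.4
position: [0.5078, -0.2199, 0.0799]
tcp_rot: [[-0.0, 0.271, 0.963], [0.003, 0.963, -0.271], [-1.0, 0.003, -0.001]]
wrist_force: [0.2, -0.2, -0.1]
width: 0.0008
t 17.4 p [ 507.84 -219.87   79.87] yaw -15.704030779479153 F [ 0.25 -0.17 -0.11] M [ 0.01 -0.07 -0.03] w 0.000756549308458736 j7 -4.365863127863972
507.6,-219.8,70,-15.7 [ 9.87 -0.03 -0.24 -0.   -0.06 -0.17]
time: 18.52
position: [0.5078, -0.2198, 0.069]
tcp_rot: [[-0.0, 0.271, 0.963], [0.003, 0.963, -0.271], [-1.0, 0.003, -0.001]]
wrist_force: [0.6, 0.3, 0.8]
width: 0.0
t 18.525 p [ 507.83 -219.83   68.97] yaw -15.703703357100283 F [0.62 0.29 0.85] M [ 0.02 -0.08  0.02] w 4.814069322963289e-05 j7 -4.826398471176764
507.6,-219.8,68,-15.7 [ 0.97 -0.03 -0.23 -0.   -0.06 -0.17]
```

```bash
for i in 1; do python3 -m creep '[[0,1,0,0,0,0,0],[0,2,0,0,0,0,0],[0,3,0,0,0,0,0]]'; python3 -m creep '[[0,1,0,0,0,0,0],[0,2,0,0,0,0,0]]'; done | grep -E 'pos|force'
```

```text
position: [0.5079, -0.2199, 0.066]
wrist_force: [0.5, 0.2, 1.0]
position: [0.508, -0.2199, 0.0642]
wrist_force: [-0.7, 0.3, 2.2]
```

```bash
python3 -m creep '[[0,1,0,0,0,0,0],[0,2,0,0,0,0,0]]' | grep -E 'pos|force'; python3 -m creep '[[0,1,0,0,0,0,0]]'| grep -E 'pos|force'
```

```text
position: [0.5081, -0.22, 0.0625]
wrist_force: [-1.2, 0.0, 6.7]
position: [0.5083, -0.22, 0.062]
wrist_force: [-3.5, 0.4, 7.1]
```

```bash
python3 -m creep '[[0,1,0,0,0,0,0]]' | grep -E 'pos|force'; python3 -m creep '[[0,1,0,0,0,0,0]]'| grep -E 'pos|force'
```

```text
position: [0.5084, -0.22, 0.0616]
wrist_force: [-2.8, 1.4, 7.2]
position: [0.5085, -0.2201, 0.0614]
wrist_force: [-3.1, 0.7, 9.3]
```

```bash
python3 -m creep '[[0,1,0,0,0,0,0],[0,2,0,0,0,0,0]]' | grep -E 'pos|force'
```

```text
position: [0.5087, -0.2201, 0.0605]
wrist_force: [-2.9, 1.3, 11.3]
```

```bash
python3 -m creep '[[0,1.2,0,-0.3,0,0,0],[0,2.2,0,-0.3,0,0,0]]'| grep -E 'pos|force'
```

```text
position: [0.5089, -0.2201, 0.0599]
wrist_force: [-5.1, 1.5, 14.0]
```

```bash
python3 -m creep '[[0,1.2,0,-1,0,0,0],[0,2.4,0,-1.2,0,0,0]]'| grep -E 'pos|force'
```

```text
position: [0.5086, -0.2201, 0.0591]
wrist_force: [-3.0, 0.7, 13.0]
```

```bash
python3 -m creep '[[0,1.4,0,-0.8,0,0,0],[0,2.6,0,-0.8,0,0,0]]'| grep -E 'pos|force|rot'; python3 - <<'E'
from held import *
c=cap('side')
held(c,(400,620,-320,-80),105,1)
E
```

```text
position: [0.5085, -0.22, 0.0582]
tcp_rot: [[0.003, 0.271, 0.963], [-0.002, 0.963, -0.271], [-1.0, -0.001, 0.003]]
wrist_force: [-5.4, 1.4, 14.0]
n 402 c [ 525.1 -182.5  103.6] yaw 74.79 size 150.8 148.9 tilt along x -0.48 deg, y 2.63
```

```bash
python3 -m creep '[[0,1.4,0,-1,0,0,0],[0,2.6,0,-1.2,0,0,0]]'| grep -E 'pos|force'
```

```text
position: [0.5082, -0.2199, 0.0573]
wrist_force: [-3.7, 2.2, 15.0]
```

```bash
python3 -m creep '[[0,1.4,0,-1,0,0,0],[0,2.6,0,-1.2,0,0,0]]'| grep -E 'pos|force|rot'
```

```text
position: [0.5082, -0.2199, 0.0566]
tcp_rot: [[0.006, 0.271, 0.963], [-0.005, 0.963, -0.27], [-1.0, -0.003, 0.007]]
wrist_force: [-3.6, 1.1, 15.8]
```

```bash
python3 -m creep '[[0,1.4,0,-0.6,0,0.3,0],[0,2.8,0,-0.6,0,0.4,0]]'| grep -E 'pos|force|rot'
```

```text
position: [0.5084, -0.22, 0.0558]
tcp_rot: [[-0.0, 0.271, 0.963], [-0.004, 0.963, -0.271], [-1.0, -0.004, 0.001]]
wrist_force: [-4.5, 1.7, 17.1]
```

```bash
python3 -m creep '[[0,1.4,0,-0.6,0,0.3,0],[0,2.8,0,-0.6,0,0.4,0]]'| grep -E 'pos|force|rot'
```

```text
position: [0.5085, -0.2199, 0.0551]
tcp_rot: [[-0.006, 0.27, 0.963], [-0.004, 0.963, -0.27], [-1.0, -0.005, -0.005]]
wrist_force: [-5.4, 1.9, 19.3]
```

```bash
python3 -m creep '[[0,1.4,0,-0.8,0,0,0],[0,2.4,0,-1,0,0,0]]'| grep -E 'pos|force|rot'
```

```text
position: [0.5083, -0.2199, 0.0548]
tcp_rot: [[-0.006, 0.27, 0.963], [-0.005, 0.963, -0.27], [-1.0, -0.006, -0.004]]
wrist_force: [-6.1, 2.3, 17.8]
```

```bash
python3 -m creep '[[0,1.4,0,-0.8,0,0,0],[0,2.4,0,-1,0,0,0]]'| grep -E 'pos|force|rot'
```

```text
position: [0.5083, -0.2199, 0.0547]
tcp_rot: [[-0.004, 0.271, 0.963], [-0.006, 0.963, -0.271], [-1.0, -0.007, -0.003]]
wrist_force: [-4.8, 1.5, 18.4]
```

```bash
python3 -m creep '[[0,1.2,0,-0.6,0,0,0],[0,2.2,0,-0.8,0,0,0],[0,3,0,-0.9,0,0,0]]'| grep -E 'pos|force|rot'
```

```text
position: [0.5083, -0.2199, 0.0543]
tcp_rot: [[-0.004, 0.271, 0.963], [-0.008, 0.963, -0.271], [-1.0, -0.008, -0.001]]
wrist_force: [-7.6, 2.6, 23.6]
```

```bash
python3 -m creep '[[0,1.4,0,-0.6,0,0,0],[0,2.6,0,-0.8,0,0,0],[0,3.3,0,-0.9,0,0,0]]'| grep -E 'pos|force|rot'
```

```text
position: [0.5082, -0.2199, 0.0543]
tcp_rot: [[-0.003, 0.271, 0.963], [-0.009, 0.963, -0.271], [-1.0, -0.01, -0.001]]
wrist_force: [-7.5, 2.5, 27.9]
```

Force rose to 28 N with no further travel: a hard stop at z=54.3 mm. I'll back off and check level.

```bash
python3 -m creep '[[0,-2,0,0,0,0,0],[0,-6,0,0,0,0,0],[0,-15,0,0,0,0,0],[0,-40,0,0,0,0,0],[0,-90,0,0,0,0,0],[0,-150,0,0,0,0,0],[0,-200,0,0,0,0,0],[0,-200,0,0,0,0,0]]'|grep -E 'time|pos'; python3 - <<'E'
from held import *
c=cap('side');d=cap('top')
for q in(c,d): held(q,(400,620,-320,-80),100,1)
cv2.imwrite('pics/i.png',cv2.resize(c['image'][80:200,240:380],None,fx=4,fy=4,interpolation=2)[:,:,::-1])
E
```

```text
time: 24.08
position: [0.5113, -0.2184, 0.2591]
n 604 c [ 513.9 -194.9   99. ] yaw 74.43 size 182.7 131.9 tilt along x -0.10 deg, y -0.18
n 267 c [ 518.3 -180.2  100.9] yaw 74.06 size 147.9 130.2 tilt along x -1.04 deg, y -0.29
```

View pics/i.png

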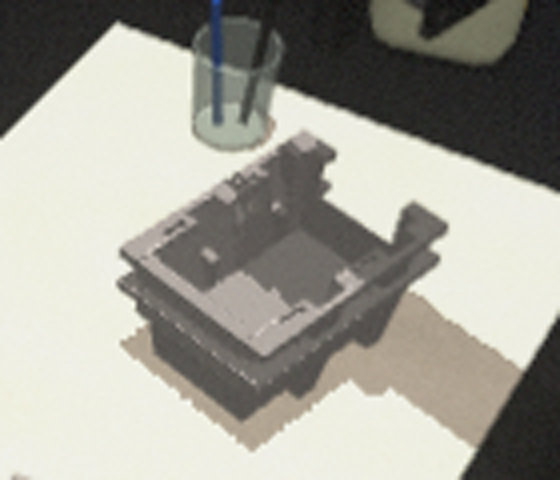

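The tote is seated: the side view puts its rim at 99.0 mm (store rim read 68.9, so about 30 mm nested), tilt −0.1°. The top camera, partly blocked, suggests a slightly high rear, so I'll do one more gentle press nearer the middle.

```bash
python3 rel.py 512.1,-203.2,62,-15.7
```

```text
t 24.175 p [ 508.79 -218.02  254.41] yaw -15.703804418250428 F [ 0.74 -0.29  0.19] M [-0.07 -0.04 -0.04] w 0.0001751852160932813 j7 -0.0388454437137638
512.1,-203.2,62,-15.7 [192.24  17.16  -0.81  -0.    -0.     0.6 ]
```

```bash
python3 -m creep '[[0,40,10,-0.8,0,0,0.6],[0,90,17,-0.8,0,0,0.6],[0,140,17,-0.8,0,0,0.6],[0,170,17,-0.8,0,0,0.6],[0,185,17,-0.8,0,0,0.6],[0,192,17,-0.8,0,0,0.6],[0,192,17,-0.8,0,0,0.6]]'|grep -E 'pos|force|rot'; python3 -m creep '[[0,1,0,0,0,0,0],[0,2,0,0,0,0,0],[0,3,0,0,0,0,0],[0,4,0,0,0,0,0],[0,5,0,0,0,0,0],[0,6,0,0,0,0,0]]'|grep -E 'pos|force|rot'
```

```text
position: [0.5123, -0.2033, 0.0625]
tcp_rot: [[0.0, 0.271, 0.963], [0.0, 0.963, -0.271], [-1.0, 0.0, 0.0]]
wrist_force: [0.2, -0.9, 0.3]
position: [0.5123, -0.2034, 0.0564]
tcp_rot: [[0.0, 0.271, 0.963], [0.0, 0.963, -0.271], [-1.0, 0.0, 0.0]]
wrist_force: [-0.2, 0.1, 0.6]
```

```bash
python3 -m creep '[[0,0.8,0,0,0,0,0],[0,1.6,0,0,0,0,0],[0,2.4,0,0,0,0,0],[0,3,0,0,0,0,0]]'|grep -E 'pos|force|rot'
```

```text
position: [0.5125, -0.2034, 0.0545]
tcp_rot: [[-0.0, 0.271, 0.963], [-0.0, 0.963, -0.271], [-1.0, -0.0, 0.0]]
wrist_force: [-3.5, 0.9, 11.5]
```

```bash
python3 -m creep '[[0,1,0,0,0,0,0],[0,2,0,0,0,0,0]]'|grep -E 'pos|force|rot'
```

```text
position: [0.5126, -0.2034, 0.0544]
tcp_rot: [[-0.001, 0.271, 0.963], [-0.001, 0.963, -0.271], [-1.0, -0.001, -0.0]]
wrist_force: [-6.7, 2.4, 19.3]
```

```bash
python3 -m creep '[[0,1,0,-0.5,0,0,0],[0,2.1,0,-0.8,0,0,0],[0,3,0,-0.8,0,0,0]]'|grep -E 'pos|force|rot'
```

```text
position: [0.5125, -0.2034, 0.0543]
tcp_rot: [[-0.001, 0.271, 0.963], [-0.003, 0.963, -0.271], [-1.0, -0.003, 0.0]]
wrist_force: [-7.2, 2.4, 24.1]
```

```bash
python3 -m creep '[[0,-1,0,0,0,0,0],[0,-3,0,0,0,0,0],[0,-8,0,0,0,0,0],[0,-20,0,0,0,0,0],[0,-60,0,0,0,0,0],[0,-120,0,0,0,0,0],[0,-160,0,0,0,0,0],[0,-170,0,0,-60,0,0],[0,-170,0,60,-60,0,0],[0,-170,0,120,-60,0,0],[0,-170,0,150,-60,0,0],[0,-170,0,150,-60,0,0]]'|grep -E 'time|pos'; python3 - <<'E'
from held import *
c=cap('side');d=cap('top')
for q in(c,d): held(q,(400,620,-320,-80),100,1)
for q in(c,d): held(q,(500,680,60,280),70,-1)
cv2.imwrite('pics/j.png',cv2.resize(c['image'],(800,600),interpolation=2)[:,:,::-1])
E
```

```text
time: 28.42
position: [0.6586, -0.2437, 0.2235]
n 602 c [ 513.5 -195.2   99. ] yaw 74.08 size 183.9 132.6 tilt along x -0.20 deg, y 0.31
n 396 c [ 514.7 -195.8  100.9] yaw 74.56 size 180.7 131.1 tilt along x -0.15 deg, y 0.10
n 982 c [589.8 173.8  69.4] yaw -90.69 size 181.0 132.2 tilt along x 0.11 deg, y 0.04
n 370 c [589.4 174.4  71.7] yaw -90.74 size 180.3 128.4 tilt along x -0.18 deg, y -0.19
```

View pics/j.png

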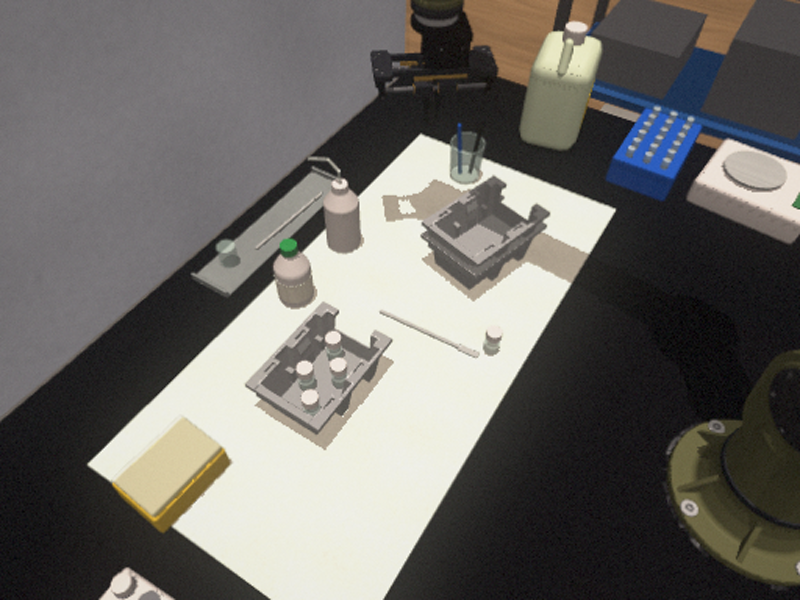

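The last picture shows the totes nested level at (485,235), the four vials upright in their tote at (320,370), the bystanders in place and the arm clear.

```bash
python3 -c "
from station import order; print(order.finish_job())"
```

```text
the job is handed in; nothing more can be done
None
```

I lifted the empty tote off the vial tote by its grip bar and turned it about 165°. I lowered it into the receiving tote and pressed it home twice with the closed gripper, once forward of `tote_floor` and once slightly behind it. The job is handed in at about 28 s on the robot's clock; no verdict is reported.

- **Seating:** both presses met a hard stop at TCP z = 54.3 mm. The first reached 28 N, slightly over the suggested 26 N but under the 39 N limit. The second reached 24 N.
- **Level and height:** both cameras put the nested tote's rim about 30 mm above the receiving tote's, tilted 0.15–0.2° along its length and 0.1–0.3° across.
- **Position:** the nested tote's centre is about 1 mm from where the receiving tote was first measured, and its yaw agrees within about 0.3°.
- **Everything else:** the vial tote is within 1 mm of where the stacked pair was first measured, and its four vials are upright. The bystanders look unmoved in the picture. The arm ended clear of everything.
- **Disagreement:** after the first press the partly blocked top camera read −1.0° of tilt while the side camera read −0.1°. I made the second press for that reason, and afterwards the two agreed.

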